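# Stand the flux jar in the label reader and scan it

## Robot

A 6-joint arm with a two-finger parallel gripper is mounted at the origin on a cart in front of the work surface, level with it; the furniture and walls round the work are solid. World frame = base frame: x ahead of the robot, y to its left, z up, the work surface at z = 0. Lengths are in mm, angles in rad, forces in N, time in s.
With the tool pointing down it reaches from about 300 to 775 mm from the base axis. Payload 14.6 kg.
Tool frame: the origin (TCP) lies at the very end of the fingers, on their centre line; the grasp point (between the pads) lies 19 mm behind it (grip_point_offset is the distance from the TCP to the grasp point, in mm); z points along the fingers, y is the line along which they close (so a half turn about z gives the same grasp; the last joint's range is limited). The gripper opens to 94 mm and grips with 3 to 60 N. Pads are 16 mm wide; open, the fingers measure 119 mm over their backs; the gripper's body (75 mm by 177 mm) begins 78 mm behind the grasp point.
Start: joints at [1.073, 0.3, 1.521, -0, 1.321, -0.067], TCP at [229.675, 499.739, 205.446] pointing down, gripper open.
Joint ranges: [-3.03, 3.03], [-0.79, 2.21], [0.23, 2.52], [-1.04, 4.18], [0, 3.07], [-2.55, 2.55]. Speed limits (rad/s): [2.22, 2.22, 2.57, 3.14, 3.14, 3.14].

## Interface

Orientations are given as [roll, pitch, yaw] about the fixed x, y, z axes, in that order (R = Rz(yaw) Ry(pitch) Rx(roll)).
In Python, from cell import read_state, camera, camera_info, sign_off, grip_point_offset gives the robot as it stands.
- The arm moves only by the shell command python3 -m handwheel 'ROWS' [FORCE]. ROWS is text: rows parted by semicolons, each of 5 numbers parted by spaces: the shift along the world's x, y, z in units of 40 mm (1.0 is 40 mm), then the turn about the world's z in units of 5 degrees (1.0 is 5 degrees), then the closure, from 0 (fully open) to 1 (shut). In form: dx dy dz yaw gripper; .... A call has 1 to 12 rows; each row shifts and turns the commanded pose from where the row before left it; what a row does not reach is not made up. A row lasts 1/12 s, in which the tool goes at most 41.7 mm and 7.16 degrees, less where a joint would pass 70% of its speed; a pose out of reach is approached as far as the arm can. A call is refused whole if a number of a shift passes 1 or a number of a turn 1, either way. A call with a gripper value outside its range is refused whole. The fingers move at their own pace and stop on an object; FORCE is the grip in N (left out, the last holds). Time passes only in rows, so rows that do not move let the fingers close. It gives the time, the measured TCP pose, the force, the opening and the grip force at its end, in the units of the state.
- read_state(): the state, without advancing time (a new reading comes with each control period).
- camera(name): name is "scene" or "top" or "wrist"; returns (picture, depth): 384x512x3 uint8, red, green, blue; 384x512 float32, mm along the optical axis (not along the pixel's ray), 0 where there is no reading.
- camera_info(name): a dict with "intrinsics" (3x3 intrinsics, pixels), "k1" (the pictures are not rectified: a ray, as slopes to the right and down, at radius r is drawn at 1 + k1 r^2 times it, then the intrinsics apply), "world_from_camera" (4x4, takes a point from camera to world coordinates). Camera axes: x right, y down, z forward; pixel columns grow to the right and rows downward; lengths in mm; the calibration is good to about 2 mm. A picture is of the moment at which its call begins: read the wrist's pose just before it. camera_info takes no time and is no camera call; for the wrist camera it gives the pose at the moment of the call.
- sign_off(): hands the job in; it is judged then, once.
The state is a dict: "clock": time; "joints": joint angles; "qd": joint speeds; "effort": joint torques, N m; "eef_pos": TCP position; "eef_rot": TCP orientation; "wrist_force": force on the tool from outside, world axes, zero at the start; "moment": the same for the moment, N m; "finger_gap": finger opening in mm; "finger_force": force on a finger pad.
Only numpy, scipy, OpenCV 4.12 (cv2) and the standard library are available. Lean on these libraries where they do the work, as an engineer would, in place of code of your own. Each camera call takes 0.05 s, during which the arm holds its last target. There are 200 camera calls.

## Task

Book the flux jar in: stand it on the round rubber pad of the sloping label reader, flat on the slope just above its low fence, with the paper label turned squarely to the scanner head's window, and let go of it. Only once the jar stands like that, press the scan key on the reader fully down and let it come up again. Set the jar down gently and leave the burr pot, the display tile and the loupe where they are.

Things in the scene. Friction and masses are not known exactly. Their poses are not given: they have to be found in the camera images.
- flux_jar: Closed jar, 48 mm across, 57 mm high, 0.11 kg: amber body to 43 mm above its foot, then a black lid 46 mm across. One paper label, on one side of the body. It starts upright on the worktop, the label more or less towards the robot. Origin: centre of the underside; z up its axis; -x points out through the middle of the label.
- label_aim (a point): Point in the air straight out from the middle of the jar's label, 45 mm from the jar's axis (on its -x) and 28 mm above its foot; it moves with the jar. When the jar stands right it falls on label_spot.
- reader_pad: The thin black rubber disc, 53 mm across, on the reader's slope. Origin: centre of its top, 35 mm above the worktop, where the centre of the jar's foot belongs (against the fence it is up to 3 mm downhill of it). z: square out of the slope, so 28 degrees from vertical, leaning downhill (to the robot's left); x: straight uphill, to the scanner head; y: along the slope, away from the robot.
- reader: The label reader, fixed to the bench: a grey plate 149 mm (up the slope) by 136 mm, rising at 28 degrees to the robot's right. On it: the rubber pad with a low curved metal fence on its downhill side (inner radius 27 mm, 10 mm above the pad, 75 degrees either side of downhill), uphill the scanner head, and the scan key. Origin: on the worktop under the pad's centre; z up, x to uphill.
- label_spot (a point): Point in the air in front of the scanner head's dark window, at [45, 0, 28] mm in the frame of reader_pad. The head is a grey block 28 mm (x) by 64 mm (y) standing uphill of the pad; its face with the window looks downhill and lies at x = 72 mm, its top at z = 62 mm in that frame.
- scan_key_top (a point): Centre of the top face of the round scan key, 26 mm across, in a round black housing 42 mm across, on the same sloping plate beyond the pad as seen from the robot, at [0, 71, 20] mm in the frame of reader_pad. It is pressed along the pad's -z.
- scan_key (a joint): Travel of the scan key: 0 up, 0.006 m fully down. A spring brings it back up; fully down takes 4 N.
- burr_pot: Bystander: cream round pot 58 mm across, the pot itself 38 mm high, with burrs standing in it to 85 mm. It stands on one side of the reader, the jar on the other; which is which varies. Origin: centre of its underside.
- stud_tile: Bystander: small flat display tile 27 x 48 x 15 mm on the worktop in front of the reader. Origin: centre of its underside.
- loupe: Bystander: small eye loupe, a short dark cylinder 22 mm across and 14 mm high, on the worktop in front of the reader. Origin: centre of its underside.
There are look-alikes about, which are no part of the job. What is meant by the flux_jar is not yellow, and is the larger of those in its own colour.

How it is judged (in metres and radians):
On the way, in this order (a step that is already met when the one before it is completed fails the run):
1. the jar stands on the pad with its label to the window, let go (z of flux_jar in the frame of reader_pad between -0.004 and 0.004 m and distance between flux_jar and reader_pad below 0.009 m and angle between the z axis of flux_jar and the z axis of reader_pad, either way round below 0.09 rad and distance between label_aim and label_spot below 0.013 m and contact force between the fingers and flux_jar below 0.1 N), for 0.3 s.
2. the scan key is pressed down (value of joint scan_key above 0.0045 m), for 0.05 s.
At the end, for the whole second after the job is handed in: The jar stands flat on the sloping pad (within 9 mm of its centre, 4 mm of its surface, 5 degrees of square), let go and at rest; its label faces the window to about 15 degrees (label_aim within 13 mm of label_spot); the scan key is up again (all of step 1 and value of joint scan_key below 0.002 m and linear speed of flux_jar below 0.01 m/s); the robot touches nothing.
It fails at once if the scan key was pressed while the jar did not stand right on the pad (value of joint scan_key above 0.003 m and not (z of flux_jar in the frame of reader_pad between -0.004 and 0.004 m and distance between flux_jar and reader_pad below 0.009 m and angle between the z axis of flux_jar and the z axis of reader_pad, either way round below 0.09 rad and distance between label_aim and label_spot below 0.013 m)).
It fails at once if the jar was banged on the reader (over 40 N) (contact force between flux_jar and reader_pad above 40 N).
It fails at once if the burr pot was shifted by more than 25 mm (distance of burr_pot from where it was at the start of the episode above 0.025 m).
It fails at once if the display tile was shifted by more than 25 mm (distance of stud_tile from where it was at the start of the episode above 0.025 m).
It fails at once if the loupe was shifted by more than 25 mm (distance of loupe from where it was at the start of the episode above 0.025 m).
It also fails if it takes over 42 s, if anything falls off the work surface, if the arm or the gripper's body presses on something with over 40 N, if the wrist force passes 120 N, or if a joint passes its speed limit or range.

## Working session

There is one attempt and no reset: what is moved stays moved. The work goes in short steps, Python scripts to look and compute and a shell command to move; the robot and the scene stay as the last step left them, time stands still between calls to the robot, and variables do not carry over. Pictures are saved under pics/ and viewed, at most 12 in all, crops included, and the job is handed in when it is done.

```bash
ls; mkdir -p pics; cat > h.py <<'E'
import numpy as np,cv2
from cell import *
def shot(n,f):
    i=camera_info(n); p,d=camera(n); cv2.imwrite('pics/'+f+'.png',p[:,:,::-1]); np.savez('pics/'+f+'.npz',p=p,d=d,K=i['intrinsics'],k1=i['k1'],T=i['world_from_camera']); return p,d
def load(f): 
    return np.load('pics/'+f+'.npz')
def ray(z,u,v):
    K=z['K'];k=float(z['k1'])
    q=cv2.undistortPoints(np.array([[[u,v]]],float),K,np.array([k,0,0,0,0]))[0,0]
    T=z['T'];return T[:3,3],T[:3,:3]@np.array([q[0],q[1],1])
def onz(z,u,v,h):
    o,r=ray(z,u,v);return o+r*(h-o[2])/r[2]
def dep(z,u,v):
    o,r=ray(z,u,v);return o+r*float(z['d'][int(round(v)),int(round(u))])
E
python3 - <<'E'
from h import *
a,_=shot('scene','s0');b,_=shot('top','t0')
cv2.imwrite('pics/both0.png',cv2.resize(np.vstack([a,b])[:,:,::-1],(800,1200))[:600]);
print(camera_info('scene'),camera_info('top'))
s=read_state();print(s['eef_pos'],s['eef_rot'],s['finger_gap'],grip_point_offset)
E
```

```text
pics
{'intrinsics': array([[438.87454692,   0.        , 259.76695021],
       [  0.        , 438.87454692, 189.71345968],
       [  0.        ,   0.        ,   1.        ]]), 'k1': 0.05206670502304877, 'world_from_camera': array([[ 7.73478034e-01, -4.82858706e-01,  4.10583976e-01,
         9.79165199e+01],
       [-6.33813985e-01, -5.92717397e-01,  4.96956657e-01,
        -2.67572365e+02],
       [ 3.40041739e-03, -6.44618924e-01, -7.64496488e-01,
         7.29172359e+02],
       [ 0.00000000e+00,  0.00000000e+00,  0.00000000e+00,
         1.00000000e+00]])} {'intrinsics': array([[362.52686876,   0.        , 254.91138513],
       [  0.        , 362.52686876, 190.11994373],
       [  0.        ,   0.        ,   1.        ]]), 'k1': -0.022705380364483555, 'world_from_camera': array([[-2.04132870e-02, -9.97585535e-01,  6.63807100e-02,
         4.00397325e+02],
       [-9.99788756e-01,  2.05273002e-02,  1.03588750e-03,
         1.41700218e+02],
       [-2.39600315e-03, -6.63455416e-02, -9.97793831e-01,
         9.42003126e+02],
       [ 0.00000000e+00,  0.00000000e+00,  0.00000000e+00,
         1.00000000e+00]])}
[229.58702859 499.53710622 204.94744796] [-3.14057224e+00 -4.23545988e-05  2.71077911e+00] 93.76981313368896 18.8
```

View pics/s0.png

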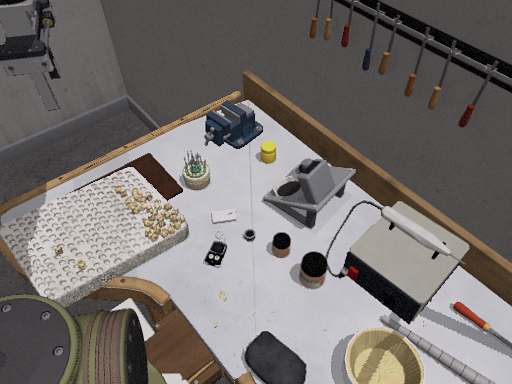

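View pics/t0.png

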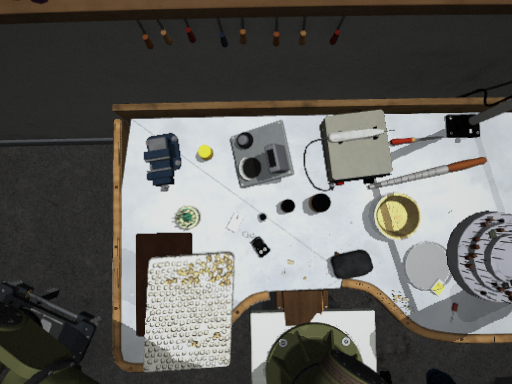

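The scene view shows two black-lidded amber jars, at scene (313,268) / top (319,203), and a smaller one at scene (282,244) / top (287,206). There is also a yellow jar at scene (268,152) / top (204,152). The larger amber jar at (313,268) fits: it is not yellow, and it is the bigger of the two in its colour. The reader is at scene (310,190) / top (262,155), and its uphill side is image right (−y). I'll confirm with an enlarged crop and measure.

```bash
python3 - <<'E'
from h import *
s=load('s0');t=load('t0')
c=cv2.resize(s['p'][160:310,235:375],None,fx=4,fy=4,interpolation=cv2.INTER_CUBIC)
d=cv2.resize(t['p'][115:220,225:340],None,fx=4,fy=4,interpolation=cv2.INTER_CUBIC)
cv2.imwrite('pics/c1.png',c[:,:,::-1]); 
o=np.zeros((600,800,3),np.uint8);c=cv2.resize(s['p'][160:300,245:360],(400,487));d=cv2.resize(t['p'][110:220,225:335],(400,400));o[:487,:400]=c;o[:400,400:]=d;cv2.imwrite('pics/c1.png',o[:,:,::-1])
# lids by darkness, top & scene
for z,boxes in ((t,[(305,190,335,218),(276,195,300,216)]),(s,[(295,248,332,292),(268,230,296,258)])):
  for x0,y0,x1,y1 in boxes:
    g=z['p'][y0:y1,x0:x1].max(2)
    m=(g<60).astype(np.uint8)
    n,l,st,ce=cv2.connectedComponentsWithStats(m);k=1+st[1:,4].argmax()
    cs,_=cv2.findContours((l==k).astype(np.uint8),0,cv2.CHAIN_APPROX_NONE);e=cv2.fitEllipse(cv2.convexHull(max(cs,key=len)))
    u,v=e[0][0]+x0,e[0][1]+y0
    print(st[k],(u,v),e[1],onz(z,u,v,57).round(1),dep(z,u,v).round(1))
# plate plane from depth (top)
P=[]
for v in range(122,187):
  for u in range(230,296):
    if t['d'][v,u]>0:P.append(np.r_[dep(t,u,v),u,v])
P=np.array(P)
rng=np.random.default_rng(0);best=0
for _ in range(2000):
  q=P[rng.choice(len(P),3,0),:3];n=np.cross(q[1]-q[0],q[2]-q[0])
  if np.linalg.norm(n)<1: continue
  n/=np.linalg.norm(n);n*=np.sign(n[2])
  if not .8<n[2]<.95: continue
  i=abs((P[:,:3]-q[0])@n)<2
  if i.sum()>best: best=i.sum();bi=i
q=P[bi,:3];m=q.mean(0);n=np.linalg.svd(q-m)[2][2];n*=np.sign(n[2])
print(best,len(P),m,n,np.degrees(np.arccos(n[2])),'uphill dir deg',np.degrees(np.arctan2(-n[1],-n[0])))
E
```

```text
[  6   4  19  18 282] (319.736120223999, 202.44643688201904) (18.16193199157715, 19.232929229736328) [425.9 -15.   57. ] [425.8 -14.7  58.9]
[  5   5  14  12 134] (287.37907695770264, 205.5350685119629) (12.265962600708008, 13.578180313110352) [420.   64.2  57. ] [420.2  63.2  45.3]
[  6   4  26  25 516] (313.8604106903076, 264.2814178466797) (24.857805252075195, 25.924110412597656) [424.1 -22.4  57. ] [422.7 -23.5  60. ]
[  5   3  17  17 227] (281.23348331451416, 240.80078220367432) (16.334556579589844, 17.497638702392578) [412.   50.4  57. ] [419.5  58.   41. ]
1708 4276 [549.13621938 129.63091464  47.84464955] [-0.08349444  0.4592263   0.88438673] 27.82385408016152 uphill dir deg -79.695304161192
```

View pics/c1.png

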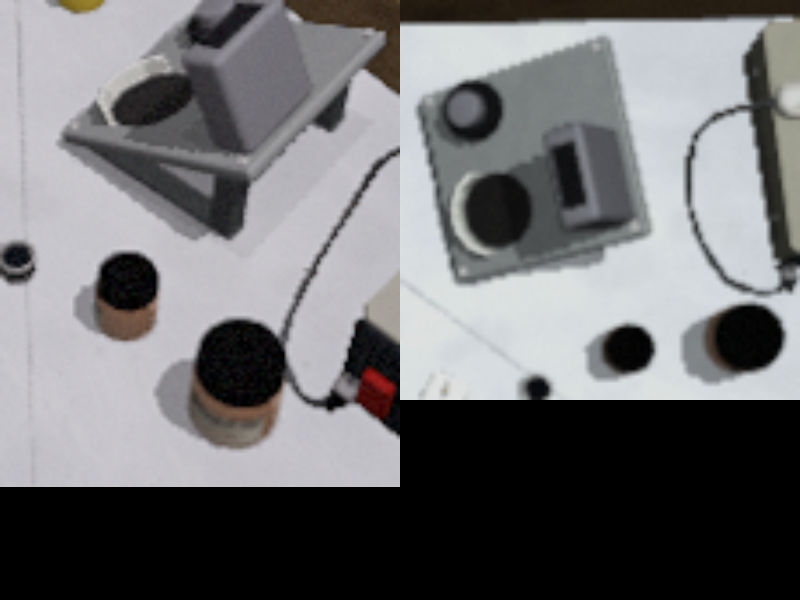

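The crop confirms it. The larger amber jar, with the paper label, is at crop (237,385). In the same crop, the reader's pad, pale fence, scan key and head window are all visible. Next I'll measure the pad and key, and check how the wrist camera is mounted.

```bash
python3 - <<'E'
from h import *
t=load('t0');s=load('s0')
def ell(z,box,thr):
    x0,y0,x1,y1=box;m=(z['p'][y0:y1,x0:x1].max(2)<thr).astype(np.uint8)
    n,l,st,ce=cv2.connectedComponentsWithStats(m);k=1+st[1:,4].argmax()
    cs,_=cv2.findContours((l==k).astype(np.uint8),0,cv2.CHAIN_APPROX_NONE);e=cv2.fitEllipse(cv2.convexHull(max(cs,key=len)))
    return e[0][0]+x0,e[0][1]+y0,e[1]
for b,th,h in (((240,156,263,181),70,35),((233,130,255,151),50,51)):
    u,v,sz=ell(t,b,th);print(u,v,sz,onz(t,u,v,h).round(1),dep(t,u,v).round(1))
u,v,sz=ell(s,(270,178,302,200),70);print('scene pad',u,v,sz,onz(s,u,v,35).round(1),dep(s,u,v).round(1))
i=camera_info('wrist');print(i['intrinsics'],i['k1'],i['world_from_camera'].round(3))
# label pixels in scene: print saturation map rows of jar body
hsv=cv2.cvtColor(s['p'],cv2.COLOR_RGB2HSV)
for v in range(272,292,2): print(v,hsv[v,296:332,1],)
E
```

```text
251.9866819381714 167.3178539276123 (18.76910400390625, 20.4578857421875) [518.4 148.8  35. ] [518.2 148.8  37. ]
244.59594440460205 140.1969394683838 (15.094414710998535, 16.20509910583496) [584.6 165.7  51. ] [583.3 165.6  57.4]
scene pad 290.2674255371094 187.45223903656006 (12.544907569885254, 28.83415412902832) [523.8 148.4  35. ] [522.9 147.6  36.4]
[[288.99310939   0.         258.31773118]
 [  0.         288.99310939 188.82884525]
 [  0.           0.           1.        ]] -0.06630642738447375 [[ 4.18000e-01  8.82000e-01  2.17000e-01  1.65566e+02]
 [ 9.09000e-01 -4.05000e-01 -1.00000e-01  5.28442e+02]
 [-1.00000e-03  2.39000e-01 -9.71000e-01  3.85049e+02]
 [ 0.00000e+00  0.00000e+00  0.00000e+00  1.00000e+00]]
272 [  7   9  12  13  65  74  88  94 106   0 149 198 153 255 255 200 239  73
  59 175  16  64  32  64 210  67   0   0 165  83  15   6   9  11  13   8]
274 [ 13  13   4  30  68  46  80  83  93 105 134 255 255   0   0 153   0 232
  64   0 255 255 219 115  70   0  88  85  77  51   7   9   8   9   9  12]
276 [ 11   5  14  20  45  22  39  78  92  91  96  92 101 108 127  92 25
[... 255 characters left out ...]
  50  46  35  32  31  28  36  47  61  80  99  97 101
 101  95  93 104  81  55  65  90 114  75  20   6   9   9   8   9   9   8]
282 [ 10   4   9   7   8  44  41  55  43  33  33  32  32  38  26  32  29  31
  30  24  22  33  30  32  51 105  87  39   6  10   8   8   6   6   6   9]
284 [ 5  8  8  8 11  8 19 43 44 43 53 49 41 39 34 41 33 34 34 35 32 32 29 38
 65 89 31 10  6  8  9  6  8  8  6 10]
286 [ 8  8  6  6  8  7  9  9 11 32 52 49 35 41 44 37 39 35 37 35 33 31 39 38
 15  7  7  8  9  6  6  6  6  8  9 10]
288 [ 8  8  9  6  6  6  5  5 10  8 10  5  5 10 20 35 35 37 37 25 13  8  8  7
  9  8  6  9  9  9  6  8  8  8  9  9]
290 [5 8 8 6 6 5 6 5 9 9 6 9 6 8 8 9 9 6 6 8 8 6 8 6 9 6 9 8 6 8 6 6 6 9 8 8]
```

```bash
python3 -m handwheel '.56 -.75 0 .4 0;.56 -.75 0 .4 0;.56 -.75 0 .4 0;.56 -.75 0 .4 0;.56 -.75 0 .4 0;.56 -.75 0 .4 0;.56 -.75 0 .4 0;.56 -.75 0 .4 0;.56 -.75 0 .4 0;.56 -.75 0 .4 0;.56 -.75 0 .4 0;.56 -.75 0 .4 0'
python3 -m handwheel '0 0 0 0 0;0 0 0 0 0'
python3 -c "
from h import *
shot('wrist','w1')"
python3 -m handwheel '-.5 -.5 -.3 0 0;-.5 -.5 -.3 0 0;-.5 -.5 -.3 0 0;-.5 -.5 -.3 0 0;-.5 -.5 -.3 0 0;-.5 -.5 -.3 0 0;-.5 -.5 -.3 0 0;-.5 -.5 -.3 0 0;0 0 0 0 0;0 0 0 0 0'
python3 -c "
from h import *
shot('wrist','w2')
a=np.hstack([load('w1')['p'],load('w2')['p']]);cv2.imwrite('pics/w12.png',cv2.resize(a,(800,300),interpolation=cv2.INTER_AREA)[:,:,::-1])"
```

```text
clock: 1.1
eef_pos: [499.2, 138.0, 205.3]
eef_rot: [-3.142, -0.0, 3.131]
wrist_force: [0.1, 0.9, 0.1]
finger_gap: 93.9
finger_force: 0.0
clock: 1.27
eef_pos: [498.9, 138.4, 204.9]
eef_rot: [-3.141, -0.001, 3.127]
wrist_force: [-0.0, 1.1, -1.0]
finger_gap: 94.0
finger_force: 0.0
clock: 2.15
eef_pos: [337.9, -19.9, 109.5]
eef_rot: [3.141, 0.0, 3.129]
wrist_force: [-0.4, 0.7, 0.2]
finger_gap: 93.6
finger_force: 0.0
```

View pics/w12.png

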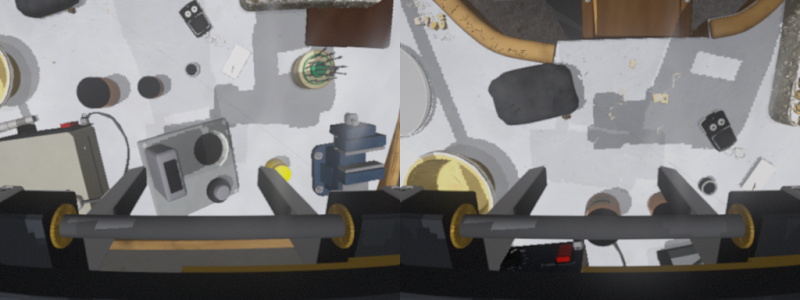

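The left half (w1) shows the reader: pad near (208,150), key (218,189), head (170,170). The large jar is at (97,92). In the right half (w2) the target jar is at about (605,200), under the hand. I'll measure the pad and key from w1 and enlarge the jar from w2 for the label.

```bash
python3 - <<'E'
from h import *
z=load('w1');w=load('w2')
o=np.zeros((480,800,3),np.uint8)
o[:,:400]=cv2.resize(z['p'][145:265,180:305],(400,384)).repeat(1,0)[:480] if 0 else cv2.resize(z['p'][145:265,190:290],(400,480))
o[:,400:]=cv2.resize(w['p'][235:325,220:295],(400,480),interpolation=cv2.INTER_CUBIC)
cv2.imwrite('pics/c2.png',o[:,:,::-1])
def ell(z,box,thr):
    x0,y0,x1,y1=box;m=(z['p'][y0:y1,x0:x1].max(2)<thr).astype(np.uint8)
    n,l,st,ce=cv2.connectedComponentsWithStats(m);k=1+st[1:,4].argmax()
    cs,_=cv2.findContours((l==k).astype(np.uint8),0,cv2.CHAIN_APPROX_NONE);e=cv2.fitEllipse(cv2.convexHull(max(cs,key=len)))
    return e[0][0]+x0,e[0][1]+y0,e[1],st[k]
u,v,sz,st=ell(z,(240,165,295,217),70);print('pad',u,v,sz,st,onz(z,u,v,35).round(1),dep(z,u,v).round(1))
u,v,sz,st=ell(z,(255,220,305,262),60);print('key',u,v,sz,st,onz(z,u,v,50).round(1),dep(z,u,v).round(1))
P=[]
for v in range(155,262):
  for u in range(178,306):
    if z['d'][v,u]>0:P.append(dep(z,u,v))
P=np.array(P)
t=np.array([518.,148,35]);n0=np.array([-.083,.459,.884])
i=abs((P-t)@n0)<8;
for _ in range(5):
  m=P[i].mean(0);n=np.linalg.svd(P[i]-m,full_matrices=False)[2][2];n*=np.sign(n[2]);i=abs((P-m)@n)<2.5
print(i.sum(),n,np.degrees(np.arccos(n[2])),np.degrees(np.arctan2(-n[1],-n[0])),m, 'plane z at pad',m[2]-((518-m[0])*n[0]+(148-m[1])*n[1])/n[2])
E
```

```text
pad 265.6943473815918 190.7438678741455 (34.44285583496094, 39.417484283447266) [   9    6   35   40 1050] [517.3 147.3  35. ] [516.8 147.2  37. ]
key 272.95819664001465 238.76029014587402 (12.30259895324707, 19.399578094482422) [11 10 12 15 37] [575.6 155.5  50. ] [576.3 155.6  48.4]
6937 [-0.08544814  0.45643677  0.88564332] 27.669207170676337 -79.39656482005483 [534.32255195 129.75435509  45.77011099] plane z at pad 34.791972586048054
```

View pics/c2.png

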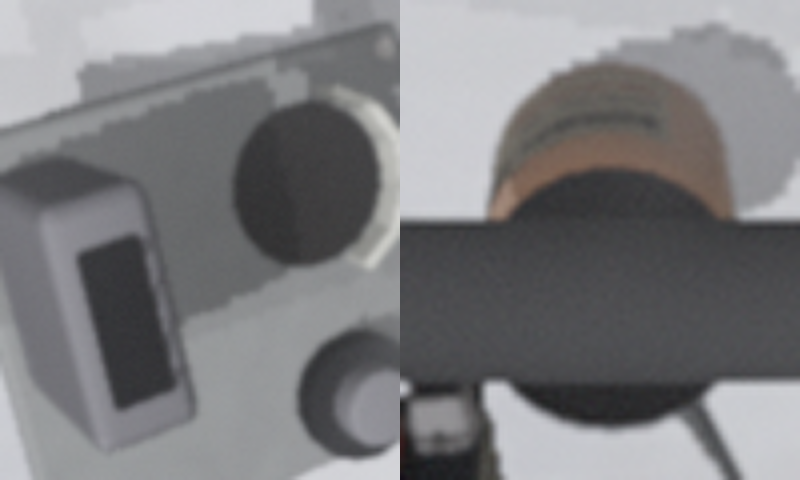

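```bash
python3 -m handwheel '.05 -.17 0 1 0;.05 -.17 0 1 0;.05 -.17 0 1 0;.05 -.17 0 1 0;.05 -.17 0 1 0;0 0 0 0 0;0 0 0 0 0'
python3 - <<'E'
from h import *
shot('wrist','w3');w=load('w3')
print(w['T'].round(2)[:3,3])
cv2.imwrite('pics/c3.png',cv2.resize(w['p'][230:320,200:320],(800,600),interpolation=cv2.INTER_CUBIC)[:,:,::-1])
E
```

```text
clock: 2.78
eef_pos: [349.1, -53.6, 109.7]
eef_rot: [-3.141, 0.0, -2.719]
wrist_force: [0.1, 0.7, -0.3]
finger_gap: 94.2
finger_force: 0.0
[284.67 -82.01 289.77]
```

View pics/c3.png

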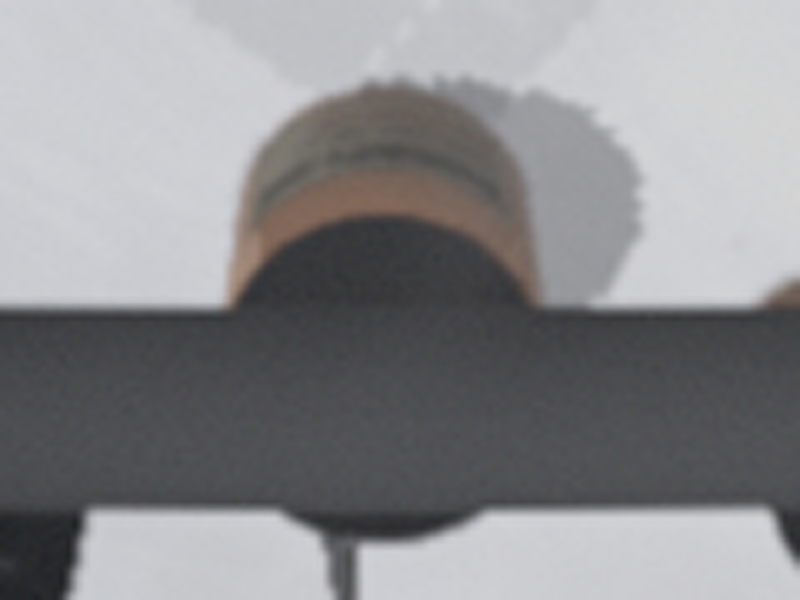

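The view along about 205° shows the label nearly centred on the jar. Its edges are at crop (255,210) and (510,195), and the jar's mid-line is at about 385, so the label faces about 205°. Next I need the jar's centre.

```bash
python3 - <<'E'
from h import *
w=load('w3');f=lambda x,y:(200+x/6.667-.4,230+y/6.667-.4)
a=onz(w,*f(385,215),57);b=onz(w,*f(385,538),57);print(a,b,(a+b)/2,np.linalg.norm(a-b))
g=onz(w,*f(388,85),0);print('front foot',g, g+24*np.r_[np.cos(np.radians(24.6)),np.sin(np.radians(24.6)),0])
w=load('w2');f=lambda x,y:(220+(x-400)/5.333-.4,235+y/5.333-.4)
a=onz(w,*f(612,167),57);b=onz(w,*f(612,427),57);print(a,b,(a+b)/2)
E
```

```text
[398.57804349 -31.79839062  57.        ] [444.72409412 -11.11349636  57.        ] [421.65106881 -21.45594349  57.        ] 50.56997962339405
front foot [404.88948028 -28.64208936   0.        ] [426.7111469  -18.65135035   0.        ]
[395.73800704 -19.78865063  57.        ] [447.06786666 -20.3942191   57.        ] [421.40293685 -20.09143486  57.        ]
```

```bash
R='no'; python3 -m handwheel '.05 .02 0 -1 .2;.05 .02 0 -1 .2;.05 .02 0 -1 .2;.05 .02 0 -1 .2;.05 .02 0 -1 .2;.05 .02 0 -1 .2;.05 .02 0 -1 .2;.05 .02 0 -1 .2;.05 .02 0 -1 .2;.05 .02 0 -1 .2;.05 .02 0 -1 .2;.05 .02 0 -1 .2' | head -3
python3 -m handwheel '.05 .02 0 -1 .2;.05 .02 0 -1 .2;.05 .02 0 -1 .2;.05 .02 0 -1 .2;.05 .02 0 -1 .2;.05 .02 0 -1 .2;.05 .02 0 -1 .2;.05 .02 0 -1 .2;.05 .02 0 -1 .2;.05 .02 0 -1 .2;.05 .02 0 -1 .2;.05 .02 0 -1 .2' | head -3
python3 -m handwheel '.05 .02 0 -1 .2;.05 .02 0 -1 .2;.05 .02 0 -1 .2;.05 .02 0 -1 .2;.05 .02 0 -1 .2;.05 .02 0 -1 .2;.05 .02 0 -1 .2;.05 .02 0 -1 .2;.05 .02 0 -1 .2;.05 .02 0 -1 .2;.05 .02 0 -1 .2;.05 .02 0 -1 .2'
python3 - <<'E'
from h import *
t=load('t0')
for p in((330,178),(335,150),(355,160),(310,183),(325,160)):print(p,dep(t,*p).round())
E
```

```text
clock: 3.83
eef_pos: [372.7, -43.9, 109.6]
eef_rot: [3.141, 0.0, 2.512]
clock: 4.83
eef_pos: [396.7, -34.2, 109.6]
eef_rot: [3.141, -0.0, 1.465]
clock: 5.83
eef_pos: [420.7, -24.6, 109.6]
eef_rot: [-3.142, -0.0, 0.418]
wrist_force: [-0.1, 1.0, 0.1]
finger_gap: 74.9
finger_force: 0.0
(330, 178) [485. -42.  56.]
(335, 150) [551. -52.  77.]
(355, 160) [525. -99.  78.]
(310, 183) [478.  -0.   6.]
(325, 160) [533. -35.  37.]
```

```bash
python3 -m handwheel '.1 .12 0 .2 .2;0 0 -.39 0 .2;0 0 -.39 0 .2;0 0 -.39 0 .2;0 0 -.39 0 .2;0 0 -.39 0 .2;0 0 -.39 0 .2;0 0 0 0 .2' 8
python3 -m handwheel '0 0 0 0 .4;0 0 0 0 .45;0 0 0 0 .5;0 0 0 0 .55;0 0 0 0 .6;0 0 0 0 .6;0 0 0 0 .6' 8
```

```text
clock: 6.5
eef_pos: [423.3, -19.7, 13.7]
eef_rot: [-3.139, 0.003, 0.445]
wrist_force: [0.4, 0.5, -0.7]
finger_gap: 75.4
finger_force: 0.0
clock: 7.08
eef_pos: [424.9, -20.7, 16.5]
eef_rot: [3.141, -0.001, 0.442]
wrist_force: [-1.1, 1.6, 7.5]
finger_gap: 47.6
finger_force: 8.0
```

```bash
python3 -m handwheel '0 0 .4 0 .6;0 0 .8 1 .6;0 0 .8 1 .6;0 0 .8 1 .6;0 0 .8 1 .6;0 0 .4 1 .6'
python3 -m handwheel '.235 .415 0 1 .6;.235 .415 0 1 .6;.235 .415 0 1 .6;.235 .415 0 1 .6;.235 .415 0 1 .6;.235 .415 0 1 .6;.235 .415 0 1 .6;.235 .415 0 1 .6;.235 .415 0 1 .6;.235 .415 0 1 .6;0 0 0 0 .6;0 0 0 0 .6'
python3 - <<'E'
from h import *
shot('wrist','w4');shot('scene','s4')
w=load('w4')['p'];s=load('s4')['p']
cv2.imwrite('pics/c4.png',np.hstack([cv2.resize(w,(400,300)),cv2.resize(s[60:240,200:440],(400,300))])[:,:,::-1])
E
```

```text
clock: 7.58
eef_pos: [425.2, -20.8, 179.6]
eef_rot: [3.138, -0.002, 0.883]
wrist_force: [-0.4, -1.1, -1.7]
finger_gap: 47.7
finger_force: 8.0
clock: 8.58
eef_pos: [518.2, 145.6, 175.5]
eef_rot: [-3.141, 0.0, 1.75]
wrist_force: [-0.1, 0.0, -1.0]
finger_gap: 47.6
finger_force: 8.0
```

View pics/c4.png

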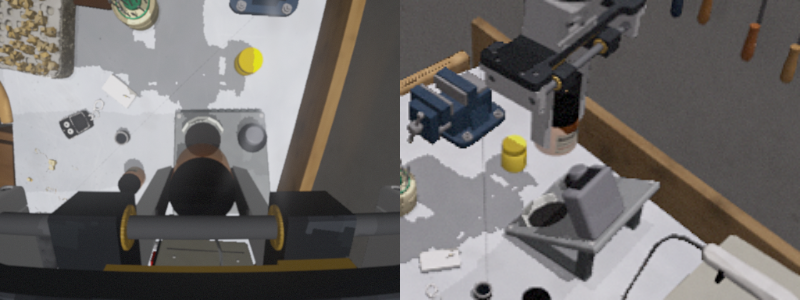

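```bash
python3 -m handwheel '.02 0 -.43 0 .6;0 0 -.43 0 .6;0 0 -.43 0 .6;0 0 -.43 0 .6;0 0 -.43 0 .6;0 0 -.43 0 .6;0 0 0 0 .6;0 0 0 0 .6'
python3 -m handwheel '0 0 -.05 0 .6;0 0 -.05 0 .6;0 0 0 0 .6'
python3 -m handwheel '0 0 -.03 0 .6;0 0 -.03 0 .6;0 0 0 0 .6'
```

```text
clock: 9.35
eef_pos: [518.9, 144.7, 72.7]
eef_rot: [-3.14, 0.0, 1.749]
wrist_force: [0.0, 0.3, -0.1]
finger_gap: 47.8
finger_force: 8.0
clock: 9.6
eef_pos: [519.5, 145.3, 69.2]
eef_rot: [3.141, -0.0, 1.751]
wrist_force: [-0.3, -0.5, -1.0]
finger_gap: 47.8
finger_force: 8.0
clock: 9.85
eef_pos: [519.2, 145.4, 66.2]
eef_rot: [-3.142, 0.0, 1.751]
wrist_force: [-0.1, -0.4, -1.3]
finger_gap: 48.0
finger_force: 8.0
```

Close to contact now. I'll go down in 1 mm steps.

```bash
for i in 1; do python3 -m handwheel '0 0 -.03 0 .6;0 0 0 0 .6' ; python3 -m handwheel '0 0 -.03 0 .6;0 0 0 0 .6'; done | egrep 'pos|wrist'
```

```text
eef_pos: [519.2, 145.3, 64.9]
wrist_force: [-0.5, -0.0, -1.1]
eef_pos: [519.2, 145.3, 63.6]
wrist_force: [-0.2, 0.6, 0.1]
```

```bash
python3 -m handwheel '0 0 -.03 0 .6;-.01 .05 -.04 0 .6;-.01 .05 -.04 0 .6;0 0 0 0 .6'| egrep 'pos|wrist'; python3 -m handwheel '-.01 .05 -.045 0 .6;-.01 .045 -.045 0 .6;0 0 0 0 .6'| egrep 'pos|wrist'
python3 - <<'E'
from h import *
shot('scene','s5');s=load('s5')['p']
cv2.imwrite('pics/c5.png',cv2.resize(s[100:230,240:380],(700,600))[:,:,::-1])
E
```

```text
eef_pos: [518.5, 149.7, 59.3]
wrist_force: [0.5, 0.5, 1.1]
eef_pos: [517.6, 153.5, 55.6]
wrist_force: [0.7, 0.3, 1.7]
```

View pics/c5.png

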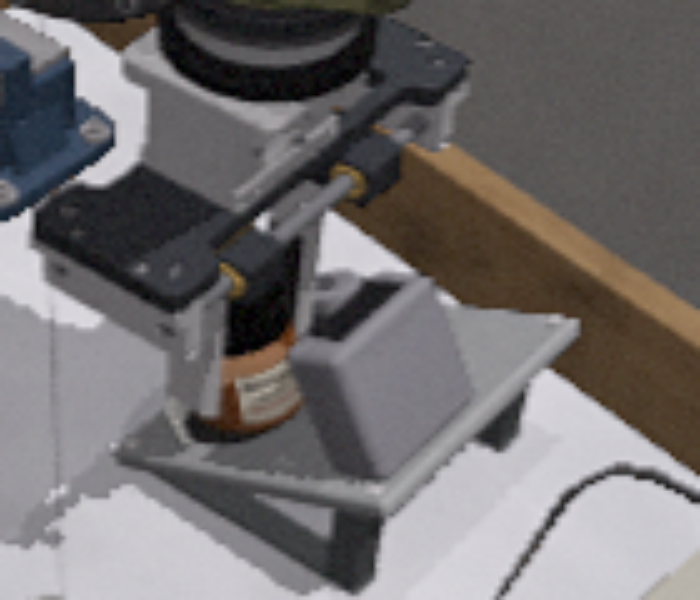

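The jar is on the pad between the fingers, tilting as intended with its label towards the head, at crop (265,390). I'll continue the arc.

```bash
python3 -m handwheel '-.007 .04 -.04 0 .6;-.007 .04 -.04 0 .6;0 0 0 0 .6'| egrep 'pos|wrist'; python3 -m handwheel '-.006 .035 -.04 0 .6;-.006 .035 -.04 0 .6;0 0 0 0 .6'| egrep 'pos|wrist';python3 -m handwheel '-.008 .045 -.025 0 .6;-.008 .045 -.025 0 .6;0 0 0 0 .6'| egrep 'pos|wrist'
```

```text
eef_pos: [517.0, 156.6, 52.3]
wrist_force: [0.8, 1.4, 0.7]
eef_pos: [516.5, 159.4, 49.2]
wrist_force: [0.3, 0.4, 0.5]
eef_pos: [515.8, 163.0, 47.2]
wrist_force: [-0.1, 1.7, 0.9]
```

```bash
python3 -m handwheel '-.008 .035 -.02 0 .6;0 0 -.03 0 .6;0 0 0 0 .6'| egrep 'pos|wrist'
python3 - <<'E'
from h import *
shot('scene','s6');s=load('s6')['p']
cv2.imwrite('pics/c6.png',cv2.resize(s[120:220,250:360],(660,600),interpolation=cv2.INTER_CUBIC)[:,:,::-1])
E
```

```text
eef_pos: [515.6, 164.5, 45.4]
wrist_force: [-0.8, 2.8, 2.0]
```

View pics/c6.png

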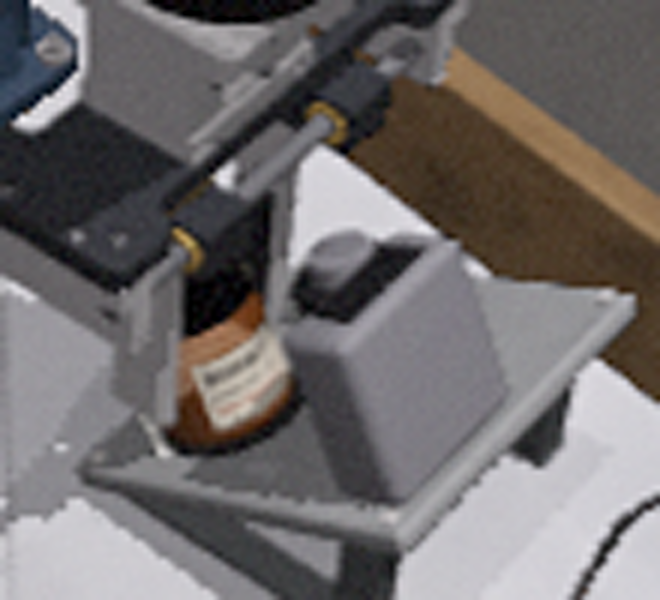

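The jar now leans with the slope. Its foot at (235,430) looks flush inside the fence, and the label at (240,380) faces the head. I'll let go gently, only part way because of the key housing, then rise.

```bash
python3 -m handwheel '0 0 0 0 .47;0 0 0 0 .45;0 0 0 0 .42;0 0 0 0 .39;0 0 0 0 .37;0 0 0 0 .35;0 0 0 0 .35;0 0 0 0 .35'
python3 -m handwheel '0 0 .1 0 .35;0 0 .2 0 .35;0 0 .4 0 .35;0 0 .6 0 .35;0 0 .6 0 .35;0 0 .6 0 .35;0 0 .6 0 .35;-.2 .6 0 0 .6;-.2 .6 0 0 .8;0 0 0 0 1;0 0 0 0 1;0 0 0 0 1'
python3 - <<'E'
from h import *
shot('wrist','w7');shot('scene','s7');shot('top','t7')
w=load('w7')['p'];s=load('s7')['p']
cv2.imwrite('pics/c7.png',np.hstack([cv2.resize(w[60:290,140:390],(400,368)),cv2.resize(s[120:220,250:360],(400,368))])[:,:,::-1])
E
```

```text
clock: 12.53
eef_pos: [515.7, 164.1, 45.4]
eef_rot: [-3.142, 0.0, 1.751]
wrist_force: [0.5, 0.9, -1.4]
finger_gap: 61.1
finger_force: 0.0
clock: 13.53
eef_pos: [499.8, 211.8, 169.8]
eef_rot: [3.141, 0.0, 1.751]
wrist_force: [0.3, -0.1, -0.2]
finger_gap: 31.6
finger_force: 0.0
```

View pics/c7.png

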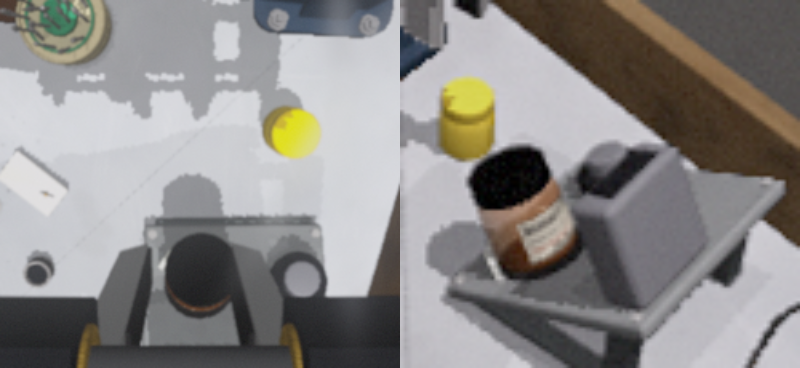

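Released: the jar leans with the slope inside the fence, with its label at right crop (545,230) facing the head. Before pressing the key I'll check the pose numerically from the depth images.

```bash
cat > chk.py <<'E'
import sys
from h import *
n=sys.argv[1]
a=np.radians(-79.6);t=np.radians(28);u=np.array([np.cos(a),np.sin(a),0])
X=u*np.cos(t)+np.r_[0,0,np.sin(t)];Z=-u*np.sin(t)+np.r_[0,0,np.cos(t)];Y=np.cross(Z,X)
pad=np.array([518.5,148,35]);R=np.c_[X,Y,Z]
print('key',pad+R@[0,71,20])
for f in ('s'+n,'t'+n):
  z=load(f);p=z['p'].astype(int);L=[];B=[]
  for v in range(120,240):
    for q in range(225,345):
      if z['d'][v,q]<=0: continue
      w=(dep(z,q,v)-pad)@R
      if np.hypot(w[0],w[1])<34 and 10<w[2]<65:
        if p[v,q].max()<60 and w[2]>50: L.append(w)
        elif w[2]<46:B.append(np.r_[w,p[v,q]])
  L=np.array(L);m=L.mean(0);nn=np.linalg.svd(L-m,full_matrices=False)[2][2];nn*=np.sign(nn[2])
  i=abs((L-m)@nn)<3;m=L[i].mean(0);nn=np.linalg.svd(L[i]-m,full_matrices=False)[2][2];nn*=np.sign(nn[2])
  print(f,len(L),'lid centre',m.round(1),'mid-extent',((L[i].max(0)+L[i].min(0))/2).round(1),'normal',nn.round(3))
  B=np.array(B)
  if len(B)>20:
    sat=(B[:,3:].max(1)-B[:,3:].min(1))/B[:,3:].max(1);lab=(sat<.3)&(B[:,3:].max(1)>110)&(np.hypot(B[:,0]+2,B[:,1])<28)
    q=B[lab];an=np.degrees(np.arctan2(q[:,1],q[:,0]+2));print('label',lab.sum(),q[:,:3].mean(0).round(1),'angles',np.percentile(an,[2,20,50,80,98]).round(), 'z',q[:,2].min(),q[:,2].max())
E
python3 chk.py 7
```

```text
key [586.63860232 170.05203602  52.65895186]
s7 232 lid centre [ 1.1 -2.6 57.7] mid-extent [-0.9 -0.9 56.5] normal [ 0.077 -0.063  0.995]
label 189 [11.4 -7.5 24.5] angles [-135.  -76.  -27.    7.   42.] z 10.096035048589286 42.69257634506893
t7 93 lid centre [-6.3  2.6 58.7] mid-extent [-8.7  3.9 58.9] normal [-0.015 -0.02   1.   ]chk.py:22: RuntimeWarning: invalid value encountered in divide
  sat=(B[:,3:].max(1)-B[:,3:].min(1))/B[:,3:].max(1);lab=(sat<.3)&(B[:,3:].max(1)>110)&(np.hypot(B[:,0]+2,B[:,1])<28)
```

```bash
cat chk.py | sed -n 2,7p | grep -v '^n=' > fr.py; python3 - <<'E'
exec(open('fr.py').read())
def cyl(z,q,o,R,r=24):
    c,d=ray(z,*q);c=(c-o)@R;d=d@R
    A=d[0]**2+d[1]**2;B=c[0]*d[0]+c[1]*d[1];C=c[0]**2+c[1]**2-r*r;D=B*B-A*C
    s=(-B-np.sqrt(max(D,0)))/A;p=c+s*d;return p.round(1),np.degrees(np.arctan2(p[1],p[0])).round(1),D>0
w=load('w3');f=lambda x,y:(200+x/6.667-.4,230+y/6.667-.4)
for jc in ([424.5,-19.5,0],[425,-20.5,0]):
  for q in((255,210),(510,200),(380,150)):print('w3',q,cyl(w,f(*q),np.array(jc),np.eye(3)))
s=load('s7');g=lambda x,y:(250+(x-400)*.275-.4,120+y*.2717-.4)
for off in (0,-3):
  for q in((523,228),(531,263),(528,245),(562,205),(575,235)):print('s7',q,cyl(s,g(*q),pad+R@[off,0,0],R))
cv2.imwrite('pics/c8.png',cv2.resize(s['p'][155:200,268:314],None,fx=13,fy=13,interpolation=cv2.INTER_CUBIC)[:,:,::-1])
E
```

```text
key [586.63860232 170.05203602  52.65895186]
w3 (255, 210) (array([ -3.2, -23.8,  25.5]), np.float64(-97.7), np.True_)
w3 (510, 200) (array([-21.9,   9.9,  28.5]), np.float64(155.7), np.True_)
w3 (380, 150) (array([-21.3, -11.1,  28.2]), np.float64(-152.4), np.True_)
w3 (255, 210) (array([ -5.6, -23.3,  29.3]), np.float64(-103.6), np.True_)
w3 (510, 200) (array([-20.9,  11.8,  25.3]), np.float64(150.6), np.True_)
w3 (380, 150) (array([-21.8, -10.1,  28.2]), np.float64(-155.0), np.True_)
s7 (523, 228) (array([ 16.1, -17.8,  33.5]), np.float64(-47.8), np.True_)
s7 (531, 263) (array([ 13.6, -19.8,  10.9]), np.float64(-55.4), np.True_)
s7 (528, 245) (array([ 15.4, -18.4,  22.4]), np.float64(-50.0), np.True_)
s7 (562, 205) (array([22.4,  8.6, 31.3]), np.float64(21.0), np.True_)
s7 (575, 235) (array([21.7, 10.2,  9.8]), np.float64(25.1), np.True_)
s7 (523, 228) (array([ 17.5, -16.5,  32.3]), np.float64(-43.3), np.True_)
s7 (531, 263) (array([ 15.2, -18.6,   9.8]), np.float64(-50.8), np.True_)
s7 (528, 245) (array([ 16.8, -17.1,  21.2]), np.float64(-45.6), np.True_)
s7 (562, 205) (array([20.2, 12.9, 27.6]), np.float64(32.6), np.True_)
s7 (575, 235) (array([18.3, 15.6,  5. ]), np.float64(40.5), np.True_)
```

View pics/c8.png

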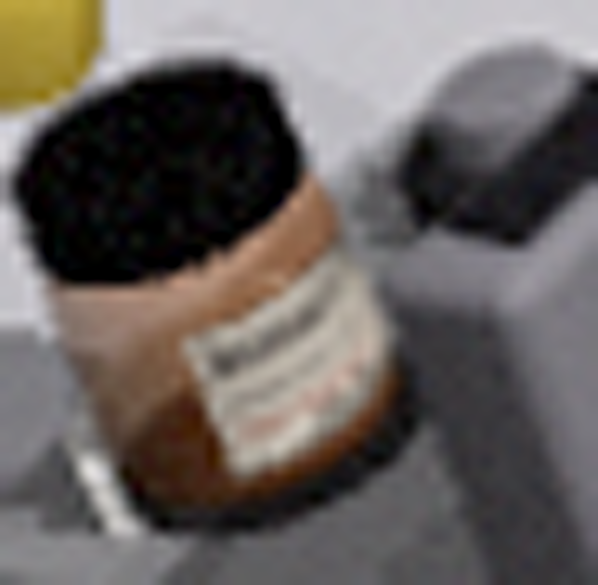

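The label's left edge is at about −48° in the pad frame. With the label's half-width of about 52°, its centre is within about 5° of the window direction. The lid is at about 57 mm in the pad frame, so the jar is flush. Now the key.

```bash
python3 -m handwheel '.53 -.21 0 0 1;.53 -.21 0 0 1;.53 -.21 0 0 1;.53 -.21 0 0 1;0 0 -.45 0 1;0 0 -.45 0 1;0 0 -.45 0 1;0 0 -.45 0 1;0 0 -.45 0 1;0 0 -.4 0 1;0 0 0 0 1;0 0 0 0 1'
python3 -m handwheel '0 0 -.05 0 1;0 0 -.05 0 1;0 0 0 0 1'|egrep 'pos|wrist'
python3 -m handwheel '0 0 -.05 0 1;0 0 0 0 1'|egrep 'pos|wrist'
python3 -m handwheel '0 0 -.05 0 1;0 0 0 0 1'|egrep 'pos|wrist'
```

```text
clock: 14.68
eef_pos: [584.4, 178.0, 63.2]
eef_rot: [-3.14, 0.0, 1.75]
wrist_force: [-0.6, -0.6, 1.4]
finger_gap: 0.6
finger_force: 0.0
eef_pos: [584.7, 178.5, 60.0]
wrist_force: [-0.7, 0.2, 0.5]
eef_pos: [584.5, 178.5, 57.5]
wrist_force: [-0.1, -0.6, 0.5]
eef_pos: [584.4, 178.5, 55.2]
wrist_force: [0.2, 0.3, -0.2]
```

```bash
for i in 1; do
python3 -m handwheel '0 0 -.05 0 1;0 0 0 0 1'|egrep 'pos|wrist'
python3 -m handwheel '.004 -.023 -.045 0 1;0 0 0 0 1'|egrep 'pos|wrist'
python3 -m handwheel '.004 -.023 -.045 0 1;0 0 0 0 1'|egrep 'pos|wrist'
python3 -m handwheel '.004 -.023 -.045 0 1;0 0 0 0 1'|egrep 'pos|wrist'
done
```

```text
eef_pos: [584.5, 178.5, 53.2]
wrist_force: [1.2, 0.1, 1.2]
eef_pos: [584.7, 177.5, 51.5]
wrist_force: [0.7, 0.7, 3.0]
eef_pos: [584.9, 176.6, 49.7]
wrist_force: [-0.0, 0.9, 2.3]
eef_pos: [585.1, 175.8, 48.0]
wrist_force: [-0.0, 0.6, 2.6]
```

The key is moving under the finger tip, with its spring pushing back at about 2.5 N. I'll keep going until the force climbs at the stop.

```bash
for i in 1; do
python3 -m handwheel '.004 -.023 -.045 0 1;0 0 0 0 1'|egrep 'pos|wrist'
python3 -m handwheel '.003 -.014 -.025 0 1;0 0 0 0 1'|egrep 'pos|wrist'
python3 -m handwheel '.003 -.014 -.025 0 1;0 0 0 0 1'|egrep 'pos|wrist'
done
```

```text
eef_pos: [585.4, 175.5, 47.3]
wrist_force: [-3.9, 4.3, 13.0]
eef_pos: [585.5, 175.3, 47.0]
wrist_force: [-6.1, 5.8, 19.2]
eef_pos: [585.7, 175.2, 46.8]
wrist_force: [-10.7, 8.6, 25.1]
```

The hard stop came after about 6 mm of travel. Now back off, rise and check.

```bash
python3 -m handwheel '-.01 .07 .13 0 1;-.01 .07 .13 0 1;0 0 .4 0 1;0 0 .8 0 1;0 0 .8 0 1;0 0 .8 0 1;-.5 .6 .2 0 1;-.5 .6 .2 0 1;-.5 .6 0 0 1;0 0 0 0 1;0 0 0 0 1;0 0 0 0 1'
python3 - <<'E'
from h import *
shot('scene','s9');shot('top','t9');shot('wrist','w9')
a=load('s9')['p'];b=load('s7')['p'];w=load('w9')['p']
cv2.imwrite('pics/c9.png',np.hstack([cv2.resize(a[110:220,245:365],(400,367)),cv2.resize(w[100:330,140:390],(400,367))])[:,:,::-1])
d=np.abs(a[155:200,268:300].astype(int)-b[155:200,268:300]).max(2);print('changed px near jar',(d>40).sum())
E
python3 chk.py 9 2>/dev/null
```

```text
clock: 17.43
eef_pos: [524.7, 251.0, 182.3]
eef_rot: [-3.141, 0.0, 1.751]
wrist_force: [0.1, -0.5, -0.8]
finger_gap: 0.1
finger_force: 0.0
changed px near jar 0
key [586.63860232 170.05203602  52.65895186]
s9 229 lid centre [ 1.2 -2.4 57.7] mid-extent [-1.1 -1.4 56.5] normal [ 0.06  -0.069  0.996]
label 197 [11.4 -7.3 24.6] angles [-132.  -78.  -26.    8.   44.] z 10.080922677512305 42.94958519071135
t9 197 lid centre [ 0.7  1.9 58.4] mid-extent [ 0.9  0.9 57.6] normal [ 0.037 -0.     0.999]
label 50 [13.8 -1.1 19.5] angles [-102.  -39.   -4.   29.   73.] z 10.441669408005833 37.17033733588562
```

View pics/c9.png

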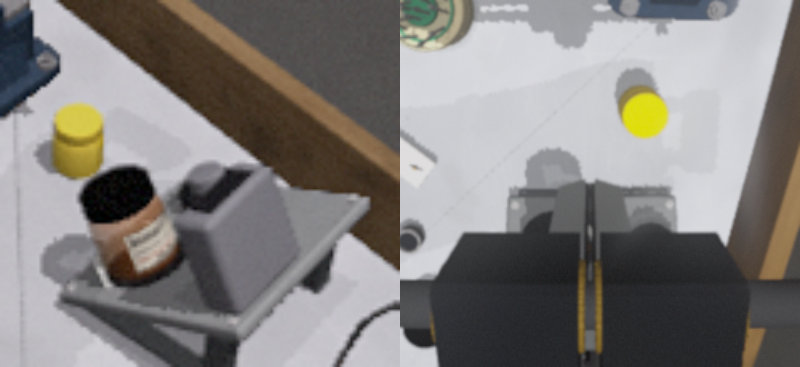

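The jar at left crop (130,230) hasn't moved, the key at (207,180) is back up, and the robot is clear of everything. Handing in.

```bash
python3 -c "
from cell import *
print(sign_off())"
```

```text
the job is handed in; nothing more can be done
None
```

I stood the flux jar flat on the reader pad, label facing the window to about 5° by my camera measurement, let go of it, pressed the scan key to its stop and let it come back up, then handed in at about 17.5 s; no verdict came back.

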